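# Vent the rinse canister and stow its tray

### The arm

A 7-joint arm with a two-finger parallel gripper is mounted at the origin on the work surface. World frame = base frame: x ahead of the robot, y to its left, z up, the work surface at z = 0. Lengths are in m, angles in rad, forces in N, time in s.
With the tool pointing down it reaches from about 0.35 to 0.9 m from the base axis. Payload 19.9 kg.
Tool frame: the origin (TCP) lies between the finger pads; the fingertips stand 11 mm ahead of it and the grasp point (between the pads) lies 8 mm behind it; z points along the fingers, y is the line along which they close (so a half turn about z gives the same grasp; the last joint's range is limited). The gripper opens to 94 mm and grips with 3 to 60 N. Pads are 16 mm wide; open, the fingers measure 119 mm over their backs; the gripper's body (75 mm by 177 mm) begins 78 mm behind the grasp point.
Start: joints at [-1.188, 0.417, -0.01, 1.614, 0.005, 1.111, -0.053], TCP at [0.258, 0.569, 0.216] pointing down, gripper open.
Joint ranges: [-2.81, 2.81], [-0.39, 2.02], [-1.27, 1.25], [0.06, 2.57], [-1.19, 4.33], [0.19, 2], [-2.82, 2.82]. Speed limits (rad/s): [1.89, 1.89, 2.39, 2.39, 3.01, 3.01, 3.01].

### API

Orientations are given as a unit quaternion [w, x, y, z].
In Python, from rig import state, camera, get_calibration, job_done, look_for, silhouettes, pinpoint gives the robot as it stands.
- The arm moves only by the tool drive_tool, never from a script. Its arguments are lists of equal length, an entry for each row: "jaw": the closure, from -1 (fully open) to 1 (shut); "dp": the shift along the tool's x, y, z in cm, a list of three; "rot": the turn, a rotation vector about the tool's x, y, z in degrees, a list of three. In form: {"jaw": [jaw, ...], "dp": [[x, y, z], ...], "rot": [[rx, ry, rz], ...]}. A call has exactly 5 rows; each row is the pose to reach, as a shift and turn from the pose commanded when the call began, along the tool's axes at that moment; what a row does not reach only later rows make up. A row lasts 1/8 s, in which the tool goes at most 62.5 mm and 10.7 degrees, less where a joint would pass 70% of its speed; a pose out of reach is approached as far as the arm can. A call with a gripper value outside its range is refused whole. The fingers move at their own pace and stop on an object; "force" is the grip in N (left out, the last holds). Time passes only in rows, so rows that repeat a pose let the fingers close, or fill a call up. It gives the time, the measured TCP pose, the force, the opening and the grip force at its end, in the units of the state.
- state(): the state, without advancing time (a new reading comes with each control period).
- camera(name): name is "scene" or "top" or "wrist"; returns (picture, depth): 384x512x3 uint8, red, green, blue; 384x512 float32, m along the optical axis (not along the pixel's ray), 0 where there is no reading.
- get_calibration(name): a dict with "fx", "fy", "cx", "cy" (pixels), "R" (3x3) and "t" (3): a world point X has camera coordinates R X + t. Camera axes: x right, y down, z forward; pixel columns grow to the right and rows downward; lengths in m; the calibration is good to about 2 mm. A picture is of the moment at which its call begins: read the wrist's pose just before it. get_calibration takes no time and is no camera call; for the wrist camera it gives the pose at the moment of the call.
- job_done(): hands the job in; it is judged then, once.
Trained networks look in the newest picture that a camera, given by its name, has taken for a name from the list of things; names that differ only in an ending like _2 or _b are one class to them, and where a whole thing is asked for, a point or a joint stands for the part that bears it (a point fixed in the world has none). Each returns a list of dicts, best first, with "p" (0 to 1); they miss things now and then, are a little off and sometimes report something else, mostly with a low value. They report only what shows in the picture. A call takes as long as a camera call.
- look_for(camera, query): "position" ([column, row] in pixels, amid what is visible of it).
- silhouettes(camera, query): "pixels" (384x512 bool, what is visible of it) and "position" ([column, row] in pixels, amid what is visible of it).
- pinpoint(camera, query): "position" ([column, row] in pixels: a listed point, or the origin of a listed thing).
The state is a dict: "clock": time; "joint_positions": joint angles; "joint_vel": joint speeds; "joint_efforts": joint torques, N m; "eef_pos": TCP position; "tool_rot": TCP orientation; "contact_force": force on the tool from outside, world axes, zero at the start; "ft_torque": the same for the moment, N m; "gripper_width": finger opening in m; "grip_force": force on a finger pad.
Only numpy, scipy, OpenCV 4.12 (cv2) and the standard library are available. Lean on these libraries where they do the work, as an engineer would, in place of code of your own. Each camera call takes 0.05 s, during which the arm holds its last target. There are 200 camera calls.

### The job

Vent the pressurised rinse canister, then stow it: turn its orange-barred cap anticlockwise to the first stop and let it rest there, not pressed, for about a second, then press the cap down, turn it on well past the stop and let it spring back up. After that press the red lever at the front of the tray to free the slide, push the tray gently all the way home into its dock and let the lever spring back. Do not knock or shift the inspection scope, the two steel jars or the hard drive standing around it.

Things in the scene. Friction and masses are not known exactly. Their poses are not given: they have to be found in the camera images.
- dock: Grey dock fixed to the bench, a 360 x 190 mm base plate 12 mm thick with aluminium rails (34 mm high) along both sides and a 75 mm high back stop. Origin on the bench directly below the canister's axis while the tray is fully out; its x axis is the direction in which the tray slides home (away from the robot), z up. The base plate spans x -120 to +240 mm, y +-95 mm.
- tray (a joint): Slide of the white tray (225 x 150 mm, its floor 50 mm above the bench) with the steel canister (110 mm diameter, shoulder 135 mm above the bench) fixed on it. 0 = fully out (locked there by the lever's latch, with up to 4 mm of play), grows in metres along the dock's +x; 0.130 = fully home. Friction about 2.5 N once the lever is pressed; after some 30 mm the lever need not be held.
- tray_front (a point): Middle of the top edge of the tray's upright white front plate, on the side facing the robot (plate 158 mm wide, 6 mm thick, from 44 to 78 mm above the bench), 118 mm in front (dock -x) of the canister's axis. Axes as the dock's. Push here in the dock's +x to slide the tray.
- slide_lever (a joint): Hinge of the red release lever, rad: 0 = up (latched), grows as the pad is pressed down; above about 0.16 the slide is free, 0.25 = end of travel (pad down some 15 mm). Springs back by itself; about 2 N at the pad to start, 6 N to hold it fully down. The hinge lies 80 mm in front (dock -x) of the canister's axis, 29 mm above the bench, along the dock's y.
- lever_pad (a point): Middle of the top face of the red lever pad (48 mm along the dock's x, 44 mm wide, 6 mm thick), which sticks out towards the robot just in front of the tray's front plate; 28 mm in front of the plate's front face and 50 mm above the bench when up. A fingertip pressed on the pad close to the front plate can hold it down and push the plate at the same time.
- cap_turn (a joint): Turn of the canister's cap, rad, grows anticlockwise seen from above. Starts between 0 and 0.4 (closed). The first stop is at 0.90, where two lugs on the cap meet brass teeth; they pass under the teeth only while the cap is pressed down; from 1.31 on the lugs are past the teeth and the cap springs up again; end of travel 2.2. Friction about 0.10 N m.
- cap_press (a joint): How far the cap is pressed down against its spring, m: 0 = up, 0.010 = end of travel; at least 0.005 is needed to pass the first stop. About 5 N starts it down and 12 N holds it fully down; it comes up by itself.
- cap_top (a point): Centre of the flat upper face of the black cap disc (96 mm diameter), on the canister's axis, 180 mm above the bench when the cap is up.
- cap_bar (a point): Centre of the top of the orange bar that runs right across the cap (100 mm long, 16 mm wide, 28 mm tall, standing on the disc). x axis along the bar (a small white mark at that end), z up; it turns and sinks with the cap. With the cap at 0 the bar points 0.62 rad anticlockwise of the dock's x axis.
- scope: Loose inspection scope on a stand: black foot 84 mm across, thin steel column, black head 52 mm across from 205 to 300 mm above the bench. Origin at the centre of its underside. Stands beside the dock or beside the lever. Leave alone.
- jar_tall: Loose lidded steel jar, 74 mm across, 110 mm tall; origin at the centre of its underside. Stands beside the dock or beside the lever. Leave alone.
- jar_short: Loose lidded steel jar, 78 mm across, 80 mm tall; origin at the centre of its underside. Stands beside the dock or beside the lever. Leave alone.
- hard_drive: Loose hard disk drive lying flat on the bench, 147 x 101 x 26 mm, long side along its x axis; origin at the centre of its underside. Leave alone.

How it is judged:
On the way, in this order (a step that is already met when the one before it is completed fails the run):
1. the cap rests at its first stop, not pressed, tray still out (value of joint cap_turn between 0.78 and 1 rad and value of joint cap_press below 0.002 m and value of joint tray below 0.02 m), for 0.5 s.
2. the cap is turned past the stop and has sprung up again, tray still out (value of joint cap_turn above 1.3 rad and value of joint cap_press below 0.002 m and value of joint tray below 0.02 m), for 0.2 s.
At the end, for the whole second after the job is handed in: The cap is past its first stop (cap_turn above 1.25 rad) and sprung up (pressed less than 2 mm), the tray is within 6 mm of fully home and at rest, the lever is back up (below 0.05 rad), and the scope, jars and hard drive stand within 20 mm of where they were, upright (value of joint cap_turn above 1.25 rad and value of joint cap_press below 0.002 m and value of joint tray above 0.124 m and value of joint slide_lever below 0.05 rad and velocity of joint tray between -0.01 and 0.01 m/s and distance of each of scope, jar_tall, jar_short, hard_drive from where it was at the start of the episode below 0.02 m and angle between each of scope, jar_tall, jar_short's own z axis and vertical below 0.1 rad); the robot touches nothing.
It fails at once if a bystander is shifted by more than 20 mm (distance of any of scope, jar_tall, jar_short, hard_drive from where it was at the start of the episode above 0.02 m).
It fails at once if the scope is tipped (angle between scope's own z axis and vertical above 0.25 rad).
It fails at once if the tray is slammed (faster than 0.5 m/s) (velocity of joint tray above 0.5 m/s).
It also fails if it takes over 64 s, if anything falls off the work surface, if the arm or the gripper's body presses on something with over 40 N, if the wrist force passes 120 N, or if a joint passes its speed limit or range.

## Working session

There is one attempt and no reset: what is moved stays moved. The work goes in short steps, Python scripts to look and compute and a tool call to move; the robot and the scene stay as the last step left them, time stands still between calls to the robot, and variables do not carry over. Pictures are saved under pics/ and viewed, at most 10 in all, crops included, and the job is handed in when it is done.

Besides the shell and the picture viewer there is one more tool, called after "Call:" as name(argument=value, ...), one argument or row to a line, values as JSON. drive_tool: Moves the arm, as the interface text tells. Its arguments: {"type":"object","properties":{"jaw":{"type":"array"},"dp":{"type":"array"},"rot":{"type":"array"},"force":{"type":"number"}},"required":["jaw","dp","rot"]}

```bash
mkdir -p pics
cat > h.py <<'E'
import numpy as np,cv2
from rig import *
def px2w(cal,px,depth=None,z=None):
    d=np.array([(px[0]-cal['cx'])/cal['fx'],(px[1]-cal['cy'])/cal['fy'],1.]);R=np.array(cal['R']);t=np.array(cal['t'])
    o=-R.T@t; r=R.T@d
    s=depth if depth is not None else (z-o[2])/r[2]
    return o+s*r
E
python3 - <<'E'
from h import *
s=state();print(s['clock'],s['eef_pos'],s['tool_rot'])
ims=[]
Z=dict(cap_bar=.208,cap_top=.18,tray_front=.078,lever_pad=.05,dock=0,scope=0,jar_tall=0,jar_short=0,hard_drive=0)
for c in('top','scene'):
    im,d=camera(c);ims.append(im);cal=get_calibration(c)
    for q,z in Z.items():
        for r in pinpoint(c,q)[:2]:
            p=r['position'];print(c,q,round(r['p'],2),np.round(p),np.round(px2w(cal,p,z=z),3))
cv2.imwrite('pics/a.png',cv2.resize(np.hstack(ims)[:,:,::-1],(800,300)))
cv2.imwrite('pics/top.png',cv2.resize(ims[0][:,:,::-1],(768,576)))
print(state()['clock'])
E
```

```text
0.0 [0.25743312 0.56911714 0.21583819] [-7.63365201e-05  2.10788070e-01  9.77531598e-01 -5.98367640e-04]
top cap_bar 0.87 [313. 168.] [ 0.577 -0.103  0.208]
top cap_top 0.92 [314. 171.] [ 0.575 -0.109  0.18 ]
top tray_front 0.96 [311. 219.] [ 0.467 -0.112  0.078]
top tray_front 0.37 [260. 238.] [0.419 0.028 0.078]
top lever_pad 0.54 [313. 230.] [ 0.439 -0.12   0.05 ]
top dock 0.94 [304. 182.] [ 0.586 -0.106  0.   ]
top dock 0.25 [314. 232.] [ 0.436 -0.131  0.   ]
top scope 0.82 [253. 186.] [0.575 0.045 0.   ]
top scope 0.47 [375. 230.] [ 0.44  -0.307  0.   ]
top jar_tall 0.82 [256. 238.] [0.421 0.038 0.   ]
top jar_short 0.71 [356. 172.] [ 0.613 -0.263  0.   ]
top hard_drive 0.93 [381. 231.] [ 0.435 -0.325  0.   ]
scene cap_bar 0.74 [198. 160.] [ 0.582 -0.107  0.208]
scene cap_top 0.93 [199. 169.] [ 0.582 -0.104  0.18 ]
scene cap_top 0.72 [232. 175.] [ 0.54  -0.027  0.18 ]
scene tray_front 0.66 [231. 174.] [ 0.456 -0.115  0.078]
scene dock 0.89 [202. 220.] [ 0.593 -0.097  0.   ]
scene scope 0.61 [242. 242.] [0.577 0.043 0.   ]
scene jar_tall 0.82 [271. 211.] [0.43  0.023 0.   ]
scene jar_short 0.77 [164. 196.] [ 0.602 -0.256  0.   ]
scene hard_drive 0.62 [187. 160.] [ 0.441 -0.33   0.   ]
1.0
```

View pics/top.png

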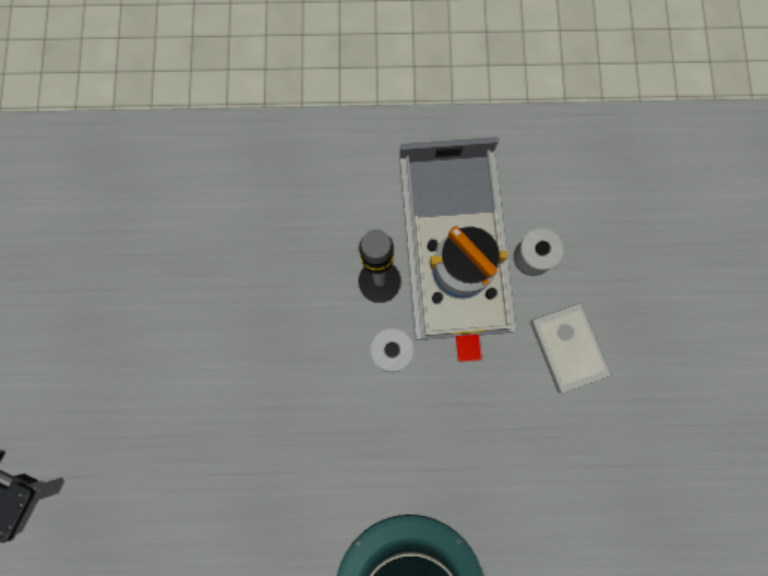

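View pics/a.png

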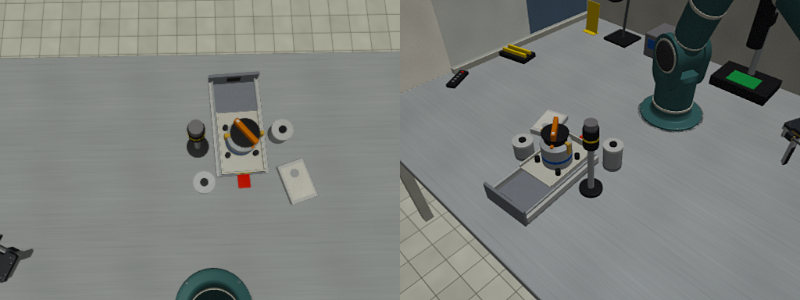

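Top view: canister and orange bar at about (472,255) of the enlarged picture, white mark at the upper-left end. The red pad is at (468,347), the scope is left at (378,262), tall jar (392,350), short jar (541,250), drive (570,348). Next I refine the yaw, axis and bar angle.

```bash
cat >> h.py <<'E'
def cloud(c):
    im,d=camera(c);cal=get_calibration(c);v,u=np.mgrid[:384,:512];R=np.array(cal['R']);t=np.array(cal['t'])
    P=np.stack([(u-cal['cx'])/cal['fx']*d,(v-cal['cy'])/cal['fy']*d,d],-1)
    return im,d,(P-t)@R
def rect(P):
    (c,wh,a)=cv2.minAreaRect((P[:,:2]*1000).astype(np.float32));b=cv2.boxPoints((c,wh,a))
    e=b[1]-b[0] if np.linalg.norm(b[1]-b[0])>np.linalg.norm(b[2]-b[1]) else b[2]-b[1]
    return np.round(c,1),np.round(wh,1),round(float(np.arctan2(e[1],e[0])),3)
E
python3 - <<'E'
from h import *
for c in('top','scene'):
    im,d,W=cloud(c);hsv=cv2.cvtColor(im,cv2.COLOR_RGB2HSV)
    near=(abs(W[...,0]-.58)<.25)&(abs(W[...,1]+.1)<.2)&(d>0)
    o=near&(hsv[...,0]>4)&(hsv[...,0]<22)&(hsv[...,1]>170)&(W[...,2]>.202)&(W[...,2]<.215)
    print(c,'bar',o.sum(),np.median(W[o],0),rect(W[o]))
    P=W[o][:,:2];e=np.linalg.svd(P-P.mean(0))[2][0];print(' pca',np.arctan2(e[1],e[0]),P.mean(0))
    r=near&((hsv[...,0]<4)|(hsv[...,0]>176))&(hsv[...,1]>180)&(W[...,2]>.035)&(W[...,2]<.06)
    if r.sum()>10:print(' pad',r.sum(),W[r].mean(0),rect(W[r]))
    k=near&(hsv[...,2]<70)&(abs(W[...,2]-.18)<.004)
    if k.sum()>10:print(' disc',k.sum(),cv2.minEnclosingCircle((W[k][:,:2]*1000).astype(np.float32)))
    rl=near&(abs(W[...,2]-.034)<.004)
    s=near&(W[...,2]>.06)&(W[...,2]<.078)&(abs(W[...,0]-.79)<.1)
    if s.sum()>10:print(' back',s.sum(),rect(W[s]))
    tf=near&(W[...,2]>.068)&(W[...,2]<.084)&(abs(W[...,0]-.46)<.04)&(abs(W[...,1]+.11)<.09)
    if tf.sum()>10:print(' front',tf.sum(),rect(W[tf]),W[tf].mean(0))
    ra=rl&(abs(W[...,1]+.1)<.13)
    for n,m in(('L',ra&(W[...,1]>-.08)),('R',ra&(W[...,1]<-.14))):
        if m.sum()>20:print(' rail',n,m.sum(),rect(W[m]))
    for n in('scope','jar_tall','jar_short','hard_drive'):
        for r in silhouettes(c,n)[:1]:
            m=r['pixels']&(d>0);Q=W[m];zt=np.percentile(Q[:,2],90);Q=Q[Q[:,2]>zt-.01];print(' ',n,zt,Q.mean(0),np.ptp(Q,0))
print(state()['clock'])
E
```

```text
top bar 258 [ 0.57712182 -0.11004058  0.20807877] (array([ 580.1, -108.7]), array([97. , 16.6]), 0.715)
 pca -2.4246240661144296 [ 0.57739382 -0.10979887]
 pad 236 [ 0.43574415 -0.11638218  0.05069905] (array([ 435.7, -116.3]), array([46.3, 41.4]), 0.069)
 disc 771 ((580.3793334960938, -108.28842163085938), 47.575050354003906)
 back 348 (array([764.7, -90.8]), array([186.9, 138.6]), 1.517)
 front 154 (array([ 464.8, -113.4]), array([157.3,  30. ]), 1.457) [ 0.46519455 -0.11385641  0.07711166]
 rail L 521 (array([640.8, -18.3]), array([ 73.9, 365.8]), -0.113)
 rail R 397 (array([ 648. , -197.3]), array([362.1,  58.6]), 0.147)
  scope 0.3011258167894363 [0.56840373 0.04471836 0.30038858] [0.03950522 0.0409126  0.01334153]
  jar_tall 0.109912450693401 [0.42985838 0.02397568 0.10538874] [0.07039527 0.07081995 0.01395524]
  jar_short 0.07833744554614652 [ 0.61227855 -0.25676753  0.0748724 ] [0.07522144 0.07791234 0.01568971]
  hard_drive 0.02887994378581904 [ 0.43236938 -0.31360071  0.02643259] [0.16644817 0.13771208 0.01361619]
scene bar 141 [ 0.58733389 -0.10590391  0.2078366 ] (array([
[... 183 characters left out ...]
([762.2, -89.9]), array([185.9, 137.7]), 1.558)
 front 66 (array([ 470.1, -129.6]), array([ 9.5, 67.4]), -1.489) [ 0.47051742 -0.12823529  0.07532313]
 rail L 610 (array([645.4, -16.2]), array([ 65.3, 371.9]), -0.075)
 rail R 148 (array([ 702.5, -197.8]), array([218.5,  36.1]), 0.211)
  scope 0.29623528553015754 [0.57629721 0.04780135 0.29766977] [0.04446606 0.04372647 0.01626099]
  jar_tall 0.10588110371436461 [0.43647481 0.02536395 0.10428315] [0.07651679 0.07345575 0.01841445]
  jar_short 0.07664478568882849 [ 0.61908906 -0.2560409   0.07459774] [0.07801454 0.08343221 0.01751006]
  hard_drive 0.029138145554404152 [ 0.43341271 -0.32854165  0.02642878] [0.16604915 0.11075222 0.01475823]
1.5
```

Call:
drive_tool(
  jaw=[-0.4, -0.4, -0.4, -0.4, -0.4],
  dp=[
    [0, 0, -6],
    [-3, -2.5, -11],
    [-8, -6.5, -14.5],
    [-12.5, -10.5, -14.5],
    [-17, -14.5, -14.5],
  ],
  rot=[
    [0, 0, 10],
    [0, 0, 20],
    [0, 0, 30],
    [0, 0, 40],
    [0, 0, 50],
  ],
  force=40,
)

```text
clock: 2.12
eef_pos: [0.3511, 0.3705, 0.362]
tool_rot: [-0.0, 0.606, 0.795, 0.001]
contact_force: [1.9, 0.5, -0.3]
gripper_width: 0.0657
grip_force: 0.0
```

```bash
cat > go.py <<'E'
# usage: go.py x y z yaw_of_tool_y : remaining shift/turn in tool axes
import sys;from h import *
from scipy.spatial.transform import Rotation as Ro
x,y,z,a=map(float,sys.argv[1:5]);s=state();q=s['tool_rot'];R=Ro.from_quat([q[1],q[2],q[3],q[0]])
Y=np.array([np.cos(a),np.sin(a),0]);Z=np.array([0,0,-1.]);T=Ro.from_matrix(np.stack([np.cross(Y,Z),Y,Z],1))
print('clk',round(s['clock'],2),'p',np.round(s['eef_pos'],4),'yaw y',round(np.arctan2(R.as_matrix()[1,1],R.as_matrix()[0,1]),3),'dp',np.round(R.inv().apply(np.array([x,y,z])-s['eef_pos'])*100,2),'rot',np.round(np.degrees((R.inv()*T).as_rotvec()),1),'w',round(s['gripper_width'],3),'F',np.round(s['contact_force'],1),'g',round(s['grip_force'],1),'q7',round(s['joint_positions'][6],2))
E
python3 go.py .581 -.108 .36 -.856
```

```text
clk 2.12 p [0.3511 0.3705 0.362 ] yaw y 0.268 dp [-52.23   9.51   0.16] rot [ 0.  -0.1 64.4] w 0.066 F [ 1.9  0.5 -0.3] g 0.0 q7 -0.58
```

Call:
drive_tool(
  jaw=[-0.4, -0.4, -0.4, -0.4, -0.4],
  dp=[
    [-6, 1.1, 0],
    [-12, 2.2, 0],
    [-18, 3.3, 0],
    [-24, 4.4, 0],
    [-30, 5.5, 0],
  ],
  rot=[
    [0, 0, 9],
    [0, 0, 18],
    [0, 0, 27],
    [0, 0, 36],
    [0, 0, 45],
  ],
)

```text
clock: 2.75
eef_pos: [0.4849, 0.0964, 0.3618]
tool_rot: [-0.0, 0.864, 0.503, 0.0]
contact_force: [0.2, 0.8, -0.8]
gripper_width: 0.0658
grip_force: 0.0
```

```bash
python3 go.py .581 -.108 .36 -.856
```

```text
clk 2.75 p [0.4849 0.0964 0.3618] yaw y -0.517 dp [-13.02  18.46   0.17] rot [ 0.  -0.  19.4] w 0.066 F [ 0.2  0.8 -0.8] g 0.0 q7 -0.74
```

Call:
drive_tool(
  jaw=[-0.4, -0.4, -0.4, -0.4, -0.4],
  dp=[
    [-3, 4.5, 0],
    [-6.2, 9, 0],
    [-9.5, 13.5, 0],
    [-13, 18.4, 0],
    [-13, 18.4, 0],
  ],
  rot=[
    [0, 0, 6],
    [0, 0, 12],
    [0, 0, 18],
    [0, 0, 19.4],
    [0, 0, 19.4],
  ],
)

```text
clock: 3.38
eef_pos: [0.5813, -0.1097, 0.3609]
tool_rot: [0.001, 0.937, 0.349, -0.001]
contact_force: [0.3, 0.8, -0.7]
gripper_width: 0.0656
grip_force: 0.0
```

```bash
python3 - <<'E'
from h import *
im,d,W=cloud('wrist');hsv=cv2.cvtColor(im,cv2.COLOR_RGB2HSV)
cv2.imwrite('pics/w.png',im[:,:,::-1])
o=(hsv[...,0]>4)&(hsv[...,0]<22)&(hsv[...,1]>170)&(abs(W[...,2]-.208)<.006)&(d>0)
print(o.sum(),W[o].mean(0),rect(W[o]))
r=((hsv[...,0]<4)|(hsv[...,0]>176))&(hsv[...,1]>180)&(abs(W[...,2]-.05)<.012)&(d>0)
if r.sum()>10:print(' pad',r.sum(),W[r].mean(0),rect(W[r]))
E
python3 go.py .581 -.108 .195 -.856
```

```text
956 [ 0.57938906 -0.10868282  0.20845126] (array([ 582.4, -105.5]), array([98.4, 14.8]), 0.715)
 pad 244 [ 0.43912972 -0.1186569   0.05095208] (array([ 432.9, -115.5]), array([36.3, 41.1]), -1.534)
clk 3.42 p [ 0.5811 -0.1071  0.361 ] yaw y -0.854 dp [-0.04  0.05 16.6 ] rot [0.  0.1 0.1] w 0.066 F [0.3 0.3 0.4] g 0.0 q7 -0.54
```

View pics/w.png

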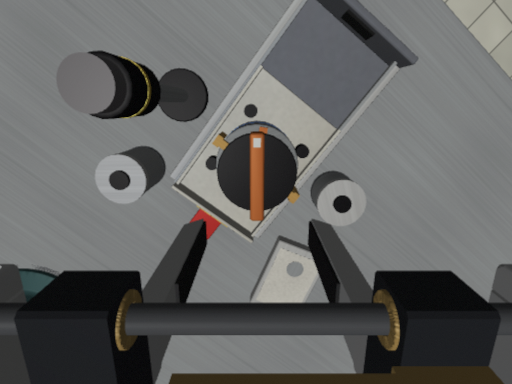

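Wrist view: the bar is at column 257, running upright and aligned with the tool's x, with the fingers on either side; the scope is well clear at the upper left. Descend and grip.

Call:
drive_tool(
  jaw=[-0.4, -0.4, -0.4, -0.4, -0.4],
  dp=[
    [0, 0, 5],
    [0, 0, 10],
    [0, 0, 14],
    [0, 0, 16.3],
    [0, 0, 16.3],
  ],
  rot=[
    [0, 0, 0],
    [0, 0, 0],
    [0, 0, 0],
    [0, 0, 0],
    [0, 0, 0],
  ],
)

```text
clock: 4.05
eef_pos: [0.5804, -0.1037, 0.1975]
tool_rot: [-0.001, 0.936, 0.353, -0.001]
contact_force: [0.6, 0.2, 0.8]
gripper_width: 0.066
grip_force: 0.0
```

Call:
drive_tool(
  jaw=[1, 1, 1, 1, 1],
  dp=[
    [0, 0, 0],
    [0, 0, 0],
    [0, 0, 0],
    [0, 0, 0],
    [0, 0, 0],
  ],
  rot=[
    [0, 0, 0],
    [0, 0, 0],
    [0, 0, 0],
    [0, 0, 0],
    [0, 0, 0],
  ],
)

```text
clock: 4.68
eef_pos: [0.5814, -0.1055, 0.1987]
tool_rot: [0.0, 0.936, 0.352, 0.0]
contact_force: [4.3, -9.3, -0.2]
gripper_width: 0.0193
grip_force: 4.8
```

```bash
python3 go.py .5815 -.1072 .195 -.016
```

```text
clk 4.67 p [ 0.5814 -0.1055  0.1987] yaw y -0.851 dp [-0.1   0.13  0.37] rot [  0.1   0.  -47.8] w 0.019 F [ 4.3 -9.3 -0.2] g 4.8 q7 -0.46
```

Call:
drive_tool(
  jaw=[1, 1, 1, 1, 1],
  dp=[
    [0, 0.13, 0],
    [0, 0.13, 0],
    [0, 0.13, 0],
    [0, 0.13, 0],
    [0, 0.13, 0],
  ],
  rot=[
    [0, 0, 0],
    [0, 0, 0],
    [0, 0, -6],
    [0, 0, -12],
    [0, 0, -18],
  ],
)

```text
clock: 5.3
eef_pos: [0.5819, -0.1068, 0.1987]
tool_rot: [0.0, 0.869, 0.496, -0.0]
contact_force: [-1.5, -3.1, 3.8]
gripper_width: 0.016
grip_force: 39.9
```

```bash
python3 go.py .5815 -.1072 .1987 -.001; python3 -c "
from rig import *;print(state()['ft_torque'])"
```

```text
clk 5.3 p [ 0.5819 -0.1068  0.1987] yaw y -0.534 dp [-0.05 -0.02 -0.  ] rot [  0.    0.  -30.5] w 0.016 F [-1.5 -3.1  3.8] g 39.9 q7 -0.17
[-0.87952437  0.47890232 -0.11382359]
```

Call:
drive_tool(
  jaw=[1, 1, 1, 1, 1],
  dp=[
    [0, 0, -0.05],
    [0, 0, -0.05],
    [0, 0, -0.05],
    [0, 0, -0.05],
    [0, 0, -0.05],
  ],
  rot=[
    [0, 0, -7],
    [0, 0, -14],
    [0, 0, -20],
    [0, 0, -26],
    [0, 0, -30],
  ],
)

```text
clock: 5.92
eef_pos: [0.5813, -0.1067, 0.1987]
tool_rot: [-0.0, 0.711, 0.703, -0.001]
contact_force: [-2.4, -3.3, 0.2]
gripper_width: 0.0158
grip_force: 39.9
```

Call:
drive_tool(
  jaw=[1, 1, 1, 1, 1],
  dp=[
    [0, 0, 0],
    [0, 0, 0],
    [0, 0, 0],
    [0, 0, 0],
    [0, 0, 0],
  ],
  rot=[
    [0, 0, 0],
    [0, 0, 0],
    [0, 0, 0],
    [0, 0, 0],
    [0, 0, 0],
  ],
)

```text
clock: 6.55
eef_pos: [0.5817, -0.1065, 0.1988]
tool_rot: [0.0, 0.712, 0.702, -0.0]
contact_force: [-2.4, -4.6, -1.5]
gripper_width: 0.0155
grip_force: 39.9
```

```bash
python3 go.py .5815 -.1072 .1987 -.001
python3 - <<'E'
from h import *
print(state()['ft_torque'])
for c in('top','scene'):
    im,d,W=cloud(c);hsv=cv2.cvtColor(im,cv2.COLOR_RGB2HSV)
    o=(d>0)&(hsv[...,0]>4)&(hsv[...,0]<22)&(hsv[...,1]>170)&(W[...,2]>.200)&(W[...,2]<.215)&(abs(W[...,0]-.58)<.07)&(abs(W[...,1]+.107)<.07)
    print(c,o.sum(),rect(W[o]) if o.sum()>4 else '')
cv2.imwrite('pics/s2.png',cv2.resize(im[100:300,100:366,::-1],(798,600)))
E
```

```text
clk 6.55 p [ 0.5817 -0.1065  0.1988] yaw y -0.014 dp [-0.07 -0.02  0.01] rot [-0.   0.  -0.8] w 0.016 F [-2.4 -4.6 -1.5] g 39.9 q7 0.3
[-1.42348648  0.82433505  0.07407635]
top 8 (array([581.9, -60.7]), array([ 2.3, 11.8]), -0.066)
scene 119 (array([ 582.7, -105.7]), array([96.4, 18.6]), 1.555)
```

View pics/s2.png

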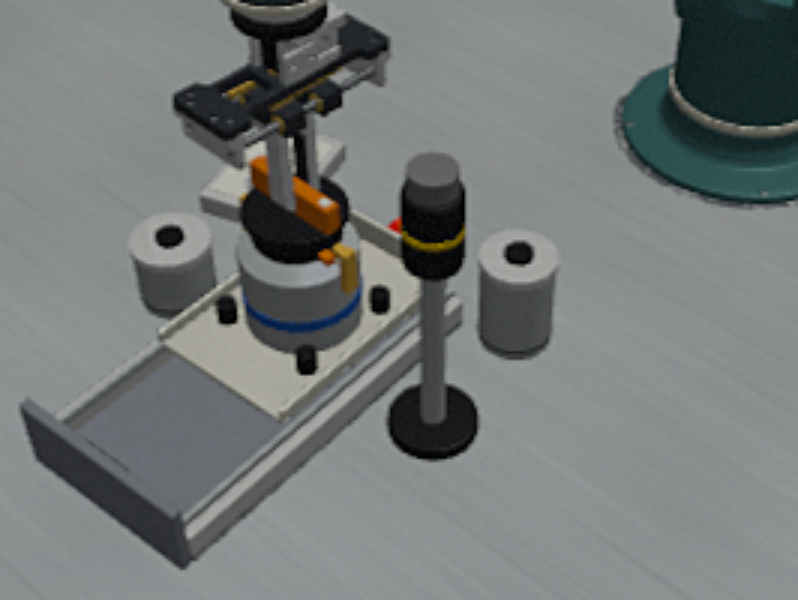

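Scene view: the gripper holds the bar, and the cap's orange lug at (325,255) stands just before the brass tooth at (345,268): first stop reached, unpressed. Rest one more call, then press and turn.

Call:
drive_tool(
  jaw=[1, 1, 1, 1, 1],
  dp=[
    [0, 0, 0],
    [0, 0, 0],
    [0, 0, 0],
    [0, 0, 0],
    [0, 0, 0],
  ],
  rot=[
    [0, 0, 0],
    [0, 0, 0],
    [0, 0, 0],
    [0, 0, 0],
    [0, 0, 0],
  ],
  force=55,
)

```text
clock: 7.28
eef_pos: [0.5817, -0.1065, 0.1988]
tool_rot: [0.0, 0.712, 0.702, -0.0]
contact_force: [-1.9, -5.7, -0.9]
gripper_width: 0.0155
grip_force: 54.9
```

Call:
drive_tool(
  jaw=[1, 1, 1, 1, 1],
  dp=[
    [0, 0, 0.3],
    [0, 0, 0.6],
    [0, 0, 0.95],
    [0, 0, 0.95],
    [0, 0, 0.95],
  ],
  rot=[
    [0, 0, 0],
    [0, 0, 0],
    [0, 0, 0],
    [0, 0, 0],
    [0, 0, 0],
  ],
)

```text
clock: 7.9
eef_pos: [0.5827, -0.1065, 0.1904]
tool_rot: [0.001, 0.712, 0.702, 0.0]
contact_force: [-2.4, -4.3, 12.2]
gripper_width: 0.0157
grip_force: 55.0
```

```bash
python3 go.py .5815 -.1072 .1987 0.7
```

```text
clk 7.9 p [ 0.5827 -0.1065  0.1904] yaw y -0.014 dp [-0.07 -0.12 -0.83] rot [  0.1   0.1 -40.9] w 0.016 F [-2.4 -4.3 12.2] g 55.0 q7 0.3
```

Call:
drive_tool(
  jaw=[1, 1, 1, 1, 1],
  dp=[
    [0, 0, 0],
    [0, 0, 0],
    [0, 0, 0],
    [0, 0, 0],
    [0, 0, 0],
  ],
  rot=[
    [0, 0, -6],
    [0, 0, -13],
    [0, 0, -20],
    [0, 0, -27],
    [0, 0, -34],
  ],
)

```text
clock: 8.52
eef_pos: [0.5827, -0.1069, 0.1905]
tool_rot: [0.001, 0.474, 0.88, 0.0]
contact_force: [-2.2, -6.4, 10.8]
gripper_width: 0.0153
grip_force: 55.0
```

Call:
drive_tool(
  jaw=[1, 1, 1, 1, 1],
  dp=[
    [0, 0, 0],
    [0, 0, 0],
    [0, 0, -0.3],
    [0, 0, -0.65],
    [0, 0, -0.95],
  ],
  rot=[
    [0, 0, -6],
    [0, 0, -12],
    [0, 0, -12],
    [0, 0, -12],
    [0, 0, -12],
  ],
)

```text
clock: 9.15
eef_pos: [0.5822, -0.1071, 0.1991]
tool_rot: [0.001, 0.381, 0.924, -0.0]
contact_force: [3.3, -8.0, -24.3]
gripper_width: 0.0157
grip_force: 55.0
```

```bash
python3 go.py .5815 -.1072 .1987 0.8;python3 -c "
from rig import *;print(state()['ft_torque'])"
```

```text
clk 9.15 p [ 0.5822 -0.1071  0.1991] yaw y 0.788 dp [ 0.04 -0.06  0.04] rot [-0.   0.1 -0.7] w 0.016 F [  3.3  -8.  -24.3] g 55.0 q7 1.03
[-2.11536683 -0.76671097  0.13449379]
```

Call:
drive_tool(
  jaw=[1, 1, -0.4, -0.4, -0.4],
  dp=[
    [0, 0, 0.1],
    [0, 0, 0.1],
    [0, 0, 0.1],
    [0, 0, 0.1],
    [0, 0, 0.1],
  ],
  rot=[
    [0, 0, 0],
    [0, 0, 0],
    [0, 0, 0],
    [0, 0, 0],
    [0, 0, 0],
  ],
)

```text
clock: 9.78
eef_pos: [0.582, -0.1058, 0.1979]
tool_rot: [-0.0, 0.381, 0.925, 0.0]
contact_force: [0.2, 0.6, -0.1]
gripper_width: 0.0421
grip_force: 0.0
```

Call:
drive_tool(
  jaw=[-0.4, -0.4, -0.4, -0.4, -0.4],
  dp=[
    [0, 0, 0],
    [0, 0, -3],
    [0, 0, -7],
    [0, 0, -12],
    [0, 0, -16.5],
  ],
  rot=[
    [0, 0, 0],
    [0, 0, 0],
    [0, 0, 0],
    [0, 0, 0],
    [0, 0, 0],
  ],
)

```text
clock: 10.4
eef_pos: [0.5819, -0.1061, 0.3648]
tool_rot: [0.0, 0.381, 0.925, 0.0]
contact_force: [0.2, 0.4, 0.1]
gripper_width: 0.0656
grip_force: 0.0
```

```bash
python3 - <<'E'
from h import *
for c in('wrist','scene'):
    im,d,W=cloud(c);hsv=cv2.cvtColor(im,cv2.COLOR_RGB2HSV)
    o=(d>0)&(hsv[...,0]>4)&(hsv[...,0]<22)&(hsv[...,1]>170)&(W[...,2]>.200)&(W[...,2]<.215)&(abs(W[...,0]-.58)<.07)&(abs(W[...,1]+.107)<.07)
    print(c,o.sum(),W[o].mean(0),rect(W[o]) if o.sum()>4 else '')
    r=((hsv[...,0]<4)|(hsv[...,0]>176))&(hsv[...,1]>180)&(abs(W[...,2]-.05)<.012)&(d>0)
    if r.sum()>10:print(' pad',r.sum(),W[r].mean(0),rect(W[r]))
    if c=='wrist':
        cv2.imwrite('pics/w3.png',im[:,:,::-1]);cal=get_calibration(c)
        for q,z in(('lever_pad',.05),('tray_front',.078),('dock',0)):
            for r in pinpoint(c,q)[:1]: print(q,r['p'],px2w(cal,r['position'],z=z))
E
python3 go.py .45 -.1158 .36 1.64
```

```text
wrist 766 [ 0.58343823 -0.10663042  0.21392567] (array([ 585.3, -108.5]), array([14.9, 98.1]), -0.779)
 pad 641 [ 0.44262854 -0.12157177  0.05570861] (array([ 441.6, -118.3]), array([43.9, 41.4]), 0.056)
lever_pad 0.85 [ 0.44023331 -0.1178312   0.05      ]
tray_front 0.63 [ 0.46537141 -0.12062777  0.078     ]
dock 0.61 [ 0.58485773 -0.1103322   0.        ]
scene 206 [ 0.58756588 -0.10743063  0.20588098] (array([ 585.3, -107.8]), array([20.4, 94.5]), -0.757)
clk 10.65 p [ 0.5817 -0.106   0.3622] yaw y 0.79 dp [ 8.67 -9.97  0.23] rot [ -0.   -0.  -48.7] w 0.066 F [-0.5  0.5  0.4] g 0.0 q7 1.0
```

View pics/w3.png

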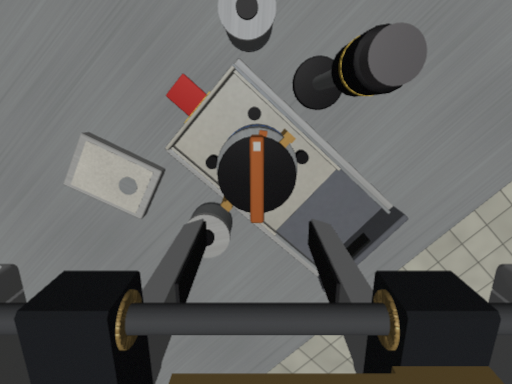

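Wrist view: bar upright in the image and at full height (cap about 1.67 rad), red pad visible at (186,95), neighbours untouched. Now to the lever with closed fingers.

Call:
drive_tool(
  jaw=[1, 1, 1, 1, 1],
  dp=[
    [1.7, -2, 0],
    [3.4, -4, 0],
    [5.1, -6, 0],
    [6.8, -8, 0],
    [8.5, -9.8, 0],
  ],
  rot=[
    [0, 0, -10],
    [0, 0, -20],
    [0, 0, -30],
    [0, 0, -40],
    [0, 0, -48.5],
  ],
  force=20,
)

```text
clock: 11.28
eef_pos: [0.4513, -0.1159, 0.3617]
tool_rot: [-0.001, -0.035, 0.999, 0.0]
contact_force: [-0.2, 0.6, 0.3]
gripper_width: 0.0195
grip_force: 0.0
```

```bash
python3 go.py .452 -.1145 .12 1.63
python3 - <<'E'
from h import *
im,d,W=cloud('wrist');hsv=cv2.cvtColor(im,cv2.COLOR_RGB2HSV);cal=get_calibration('wrist')
r=((hsv[...,0]<4)|(hsv[...,0]>176))&(hsv[...,1]>180)&(abs(W[...,2]-.05)<.012)&(d>0)
if r.sum()>10:print(' pad',r.sum(),W[r].mean(0),rect(W[r]))
for q,z in(('lever_pad',.05),('tray_front',.078),('cap_bar',.208)):
    for r in pinpoint('wrist',q)[:1]: print(q,r['p'],px2w(cal,r['position'],z=z))
E
```

```text
clk 11.28 p [ 0.4513 -0.1159  0.3617] yaw y 1.642 dp [-0.13  0.13 24.17] rot [ 0.  -0.1  0.7] w 0.019 F [-0.2  0.6  0.3] g 0.0 q7 1.83
 pad 747 [ 0.43605643 -0.11825107  0.0512779 ] (array([ 436.3, -118.2]), array([45.3, 40.4]), 0.074)
lever_pad 0.93 [ 0.43504268 -0.11973162  0.05      ]
tray_front 0.81 [ 0.46470751 -0.11750509  0.078     ]
cap_bar 0.88 [ 0.58458211 -0.10840102  0.208     ]
```

Call:
drive_tool(
  jaw=[1, 1, 1, 1, 1],
  dp=[
    [0, 0, 6],
    [0, 0, 12],
    [0, 0, 18],
    [0, 0, 24],
    [0, 0, 28],
  ],
  rot=[
    [0, 0, 0.5],
    [0, 0, 0.5],
    [0, 0, 0.5],
    [0, 0, 0.5],
    [0, 0, 0.5],
  ],
)

```text
clock: 12.1
eef_pos: [0.4518, -0.1157, 0.0798]
tool_rot: [-0.002, -0.027, 1.0, -0.0]
contact_force: [0.9, 0.5, -0.3]
gripper_width: 0.0005
grip_force: 0.0
```

```bash
python3 go.py .452 -.1145 .05 1.63
python3 - <<'E'
from h import *
im,d=camera('scene');cv2.imwrite('pics/s4.png',cv2.resize(im[90:240,150:350,::-1],(800,600)))
E
```

```text
clk 12.1 p [ 0.4518 -0.1157  0.0798] yaw y 1.626 dp [-0.03  0.12  2.98] rot [-0.  -0.2 -0.2] w 0.001 F [ 0.9  0.5 -0.3] g 0.0 q7 1.93
```

View pics/s4.png

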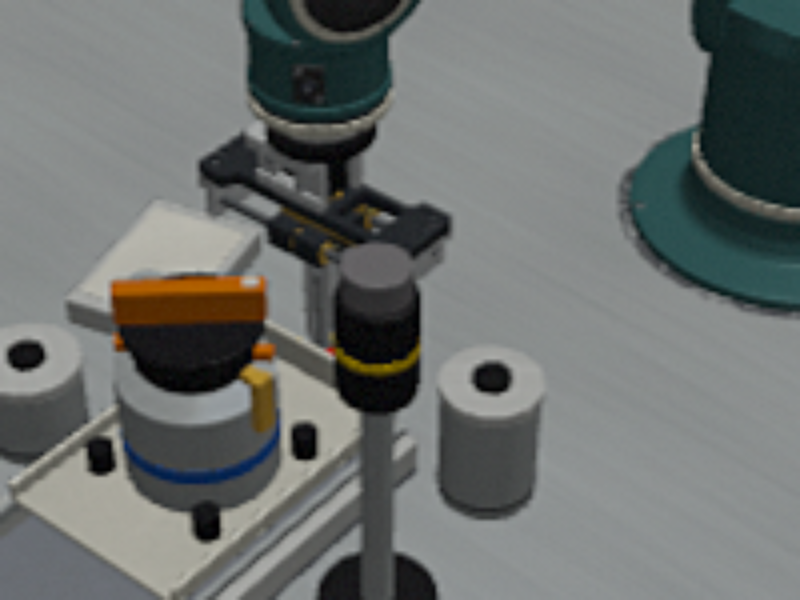

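Scene view: the closed fingers (315,310) hang in front of the tray plate by the red pad; the lug at (262,350) has passed the tooth (262,395). Press the pad.

Call:
drive_tool(
  jaw=[1, 1, 1, 1, 1],
  dp=[
    [0, 0.1, 1],
    [0, 0.1, 1.7],
    [0, 0.1, 2.2],
    [0, 0.1, 2.6],
    [0, 0.1, 2.8],
  ],
  rot=[
    [0, 0, 0],
    [0, 0, 0],
    [0, 0, 0],
    [0, 0, 0],
    [0, 0, 0],
  ],
)

```text
clock: 12.78
eef_pos: [0.452, -0.1151, 0.0554]
tool_rot: [-0.0, -0.028, 1.0, 0.0]
contact_force: [-10.4, 0.1, 20.2]
gripper_width: 0.0002
grip_force: 10.2
```

```bash
python3 go.py .582 -.107 .05 1.63
```

```text
clk 12.78 p [ 0.452  -0.1151  0.0554] yaw y 1.627 dp [-13.02   0.08   0.53] rot [ 0.  -0.  -0.2] w 0.0 F [-10.4   0.1  20.2] g 10.2 q7 1.95
```

Call:
drive_tool(
  jaw=[1, 1, 1, 1, 1],
  dp=[
    [0.3, 0, 0],
    [0.5, 0, 0],
    [0.5, 0, 0.2],
    [0.5, 0, 0.4],
    [0.5, 0, 0.4],
  ],
  rot=[
    [0, 0, 0],
    [0, 0, 0],
    [0, 0, 0],
    [0, 0, 0],
    [0, 0, 0],
  ],
)

```text
clock: 13.4
eef_pos: [0.4474, -0.1154, 0.051]
tool_rot: [-0.0, -0.028, 1.0, -0.0]
contact_force: [-1.6, -0.1, 7.2]
gripper_width: 0.0001
grip_force: 3.7
```

```bash
python3 go.py .582 -.107 .05 1.63
```

```text
clk 13.4 p [ 0.4474 -0.1154  0.051 ] yaw y 1.627 dp [-13.49   0.08   0.1 ] rot [-0.  -0.  -0.1] w 0.0 F [-1.6 -0.1  7.2] g 3.7 q7 1.96
```

Call:
drive_tool(
  jaw=[1, 1, 1, 1, 1],
  dp=[
    [0, 0, 0.15],
    [-0.4, 0, 0.15],
    [-0.8, 0, 0.15],
    [-1.2, 0, 0.15],
    [-1.6, 0, 0.15],
  ],
  rot=[
    [0, 0, 0],
    [0, 0, 0],
    [0, 0, 0],
    [0, 0, 0],
    [0, 0, 0],
  ],
)

```text
clock: 14.02
eef_pos: [0.4633, -0.1144, 0.0495]
tool_rot: [-0.0, -0.028, 1.0, 0.0]
contact_force: [-3.2, -0.1, 7.8]
gripper_width: 0.0002
grip_force: 4.1
```

```bash
python3 go.py .582 -.107 .05 1.63
```

```text
clk 14.03 p [ 0.4633 -0.1144  0.0495] yaw y 1.628 dp [-11.89   0.07  -0.05] rot [ 0.  -0.  -0.1] w 0.0 F [-3.2 -0.1  7.8] g 4.1 q7 1.95
```

Call:
drive_tool(
  jaw=[1, 1, 1, 1, 1],
  dp=[
    [-0.7, 0, 0],
    [-1.4, 0, 0],
    [-2.1, 0, 0],
    [-2.9, 0, 0],
    [-3.7, 0, 0],
  ],
  rot=[
    [0, 0, 0],
    [0, 0, 0],
    [0, 0, 0],
    [0, 0, 0],
    [0, 0, 0],
  ],
)

```text
clock: 14.65
eef_pos: [0.5003, -0.1122, 0.0495]
tool_rot: [-0.0, -0.028, 1.0, 0.0]
contact_force: [-2.7, 0.3, 7.8]
gripper_width: 0.0006
grip_force: 4.1
```

Call:
drive_tool(
  jaw=[1, 1, 1, 1, 1],
  dp=[
    [-0.8, 0, 0],
    [-1.6, 0, 0],
    [-2.4, 0, 0],
    [-3.2, 0, 0],
    [-4, 0, 0],
  ],
  rot=[
    [0, 0, 0],
    [0, 0, 0],
    [0, 0, 0],
    [0, 0, 0],
    [0, 0, 0],
  ],
)

```text
clock: 15.28
eef_pos: [0.5403, -0.1099, 0.0495]
tool_rot: [-0.0, -0.028, 1.0, 0.0]
contact_force: [-3.9, 0.3, 7.5]
gripper_width: 0.0003
grip_force: 4.1
```

```bash
python3 go.py .584 -.107 .05 1.63
```

```text
clk 15.28 p [ 0.5403 -0.1099  0.0495] yaw y 1.628 dp [-4.38  0.04 -0.05] rot [ 0.  -0.  -0.1] w 0.0 F [-3.9  0.3  7.5] g 4.1 q7 1.92
```

Call:
drive_tool(
  jaw=[1, 1, 1, 1, 1],
  dp=[
    [-0.8, 0, 0],
    [-1.6, 0, 0],
    [-2.4, 0, 0],
    [-3.1, 0, 0],
    [-3.6, 0, 0],
  ],
  rot=[
    [0, 0, 0],
    [0, 0, 0],
    [0, 0, 0],
    [0, 0, 0],
    [0, 0, 0],
  ],
)

```text
clock: 15.9
eef_pos: [0.5763, -0.1078, 0.0496]
tool_rot: [-0.0, -0.028, 1.0, 0.0]
contact_force: [-7.2, 0.0, 10.1]
gripper_width: 0.0006
grip_force: 4.9
```

Call:
drive_tool(
  jaw=[1, 1, 1, 1, 1],
  dp=[
    [-0.2, 0, 0],
    [-0.4, 0, 0],
    [-0.6, 0, 0],
    [-0.8, 0, 0],
    [-1, 0, 0],
  ],
  rot=[
    [0, 0, 0],
    [0, 0, 0],
    [0, 0, 0],
    [0, 0, 0],
    [0, 0, 0],
  ],
)

```text
clock: 16.52
eef_pos: [0.5835, -0.1077, 0.0494]
tool_rot: [-0.003, -0.028, 1.0, 0.0]
contact_force: [-31.9, 0.5, 31.7]
gripper_width: 0.0004
grip_force: 19.9
```

```bash
python3 go.py .584 -.107 .05 1.63
```

```text
clk 16.52 p [ 0.5835 -0.1077  0.0494] yaw y 1.627 dp [-0.05  0.07 -0.06] rot [ 0.  -0.3 -0.2] w 0.0 F [-31.9   0.5  31.7] g 19.9 q7 1.9
```

Call:
drive_tool(
  jaw=[1, 1, 1, 1, 1],
  dp=[
    [0.15, 0, -0.4],
    [0.2, 0, -1.3],
    [0.6, 0, -2.5],
    [1, 0, -6],
    [1, 0, -12],
  ],
  rot=[
    [0, 0, 0],
    [0, 0, 0],
    [0, 0, 0],
    [0, 0, 0],
    [0, 0, 0],
  ],
)

```text
clock: 17.15
eef_pos: [0.5752, -0.1078, 0.1701]
tool_rot: [-0.001, -0.028, 1.0, 0.0]
contact_force: [-0.3, 0.2, 0.5]
gripper_width: 0.0003
grip_force: 0.0
```

Call:
drive_tool(
  jaw=[1, 1, 1, 1, 1],
  dp=[
    [0, 0, -6],
    [0, 0, -12],
    [2, 0, -17],
    [6, 0, -18],
    [10, 0, -18],
  ],
  rot=[
    [0, 0, 0],
    [0, 0, 0],
    [0, 0, 0],
    [0, 0, 0],
    [0, 0, 0],
  ],
)

```text
clock: 17.77
eef_pos: [0.4755, -0.1138, 0.351]
tool_rot: [0.001, -0.028, 1.0, -0.0]
contact_force: [-0.1, 0.2, -0.3]
gripper_width: 0.0006
grip_force: 0.0
```

```bash
python3 - <<'E'
from h import *
for c in('wrist','scene'):
    im,d,W=cloud(c);hsv=cv2.cvtColor(im,cv2.COLOR_RGB2HSV);cal=get_calibration(c)
    cv2.imwrite(f'pics/f_{c}.png',im[:,:,::-1])
    o=(d>0)&(hsv[...,0]>4)&(hsv[...,0]<22)&(hsv[...,1]>170)&(W[...,2]>.200)&(W[...,2]<.215)&(abs(W[...,0]-.70)<.1)&(abs(W[...,1]+.107)<.07)
    if o.sum()>5:print(c,'bar',o.sum(),W[o].mean(0),rect(W[o]))
    r=((hsv[...,0]<4)|(hsv[...,0]>176))&(hsv[...,1]>180)&(abs(W[...,2]-.04)<.025)&(d>0)
    if r.sum()>10:print(' pad',r.sum(),W[r].mean(0),rect(W[r]))
    for q,z in(('lever_pad',.05),('tray_front',.078),('cap_bar',.208),('scope',0),('jar_tall',0),('jar_short',0),('hard_drive',0)):
        for r in pinpoint(c,q)[:1]: print(q,round(r['p'],2),px2w(cal,r['position'],z=z))
E
python3 go.py .49 -.107 .35 1.63
```

```text
wrist bar 149 [ 0.70270366 -0.1022018   0.2074649 ] (array([ 704.6, -102. ]), array([27.5, 10.3]), 0.055)
 pad 567 [ 0.55700465 -0.11182467  0.05079026] (array([ 558. , -111.7]), array([40.9, 40.1]), 0.052)
lever_pad 0.56 [ 0.56302674 -0.11208211  0.05      ]
cap_bar 0.6 [ 0.70506205 -0.10764247  0.208     ]
scope 0.61 [0.56260041 0.04685141 0.        ]
jar_tall 0.87 [0.4296461  0.02223385 0.        ]
jar_short 0.57 [ 0.61021161 -0.25538042  0.        ]
hard_drive 0.84 [ 0.43024207 -0.3196078   0.        ]
scene bar 237 [ 0.71543431 -0.10063884  0.20635356] (array([ 711.5, -100.3]), array([20.3, 95.4]), -0.761)
 pad 118 [ 0.53188523 -0.14806575  0.04802439] (array([  84.4, -323.7]), array([ 935.4, 1128.1]), -0.295)
lever_pad 0.59 [ 0.56595998 -0.13389881  0.05      ]
tray_front 0.71 [ 0.58254852 -0.11303845  0.078     ]
cap_bar 0.83 [ 0.71025622 -0.10056906  0.208     ]
scope 0.81 [0.5792539  0.04335846 0.        ]
jar_tall 0.78 [0.43373027 0.02495217 0.        ]
hard_drive 0.74 [ 0.43266851 -0.32677267  0.        ]
clk 18.57 p [ 0.4766 -0.1136  0.3494] yaw y 1.628 dp [-1.38  0.58 -0.06] rot [-0.  -0.  -0.1] w 0.001 F [-0.7 -0.2  0.1] g 0.0 q7 1.82
```

View pics/f_scene.png

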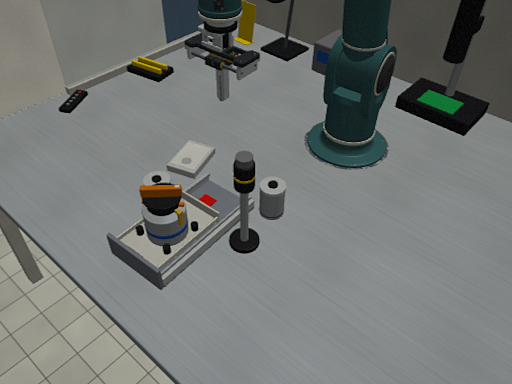

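Scene view: tray at the back of the dock, canister at (166,215), red pad up at (207,200), neighbours standing. Check the travel with the top camera.

```bash
python3 - <<'E'
from h import *
im,d,W=cloud('top');hsv=cv2.cvtColor(im,cv2.COLOR_RGB2HSV)
near=(abs(W[...,0]-.65)<.25)&(abs(W[...,1]+.1)<.2)&(d>0)
o=near&(hsv[...,0]>4)&(hsv[...,0]<22)&(hsv[...,1]>170)&(W[...,2]>.202)&(W[...,2]<.215)
print('bar',o.sum(),W[o].mean(0),rect(W[o]))
r=near&((hsv[...,0]<4)|(hsv[...,0]>176))&(hsv[...,1]>180)&(W[...,2]>.035)&(W[...,2]<.06)
print('pad',r.sum(),W[r].mean(0),rect(W[r]))
for z in(.17,):
    k=near&(hsv[...,2]<70)&(abs(W[...,2]-.18)<.004)
    print('disc',cv2.minEnclosingCircle((W[k][:,:2]*1000).astype(np.float32)))
E
python3 go.py .565 -.1085 .074 1.63
```

```text
bar 221 [ 0.70952761 -0.10224188  0.20811702] (array([ 707.6, -100.2]), array([15.1, 96.8]), -0.784)
pad 33 [ 0.55370375 -0.12404499  0.05020483] (array([ 554. , -124.8]), array([12.1, 22.5]), -0.039)
disc ((709.4618530273438, -100.56788635253906), 47.90279769897461)
clk 18.62 p [ 0.4765 -0.1136  0.3494] yaw y 1.628 dp [-8.860e+00  1.000e-02  2.754e+01] rot [-0.  -0.  -0.1] w 0.001 F [0.3 0.4 0.2] g 0.0 q7 1.82
```

Travel reads 126–129 mm. A second gentle push on the plate above the pad makes sure.

Call:
drive_tool(
  jaw=[1, 1, 1, 1, 1],
  dp=[
    [-4, 0, 3],
    [-8, 0, 8],
    [-8.8, 0, 14],
    [-8.8, 0, 20],
    [-8.8, 0, 24],
  ],
  rot=[
    [0, 0, 0],
    [0, 0, 0],
    [0, 0, 0],
    [0, 0, 0],
    [0, 0, 0],
  ],
)

```text
clock: 19.25
eef_pos: [0.5634, -0.1084, 0.1067]
tool_rot: [-0.001, -0.028, 1.0, 0.0]
contact_force: [0.5, -0.3, 0.4]
gripper_width: 0.0006
grip_force: 0.0
```

Call:
drive_tool(
  jaw=[1, 1, 1, 1, 1],
  dp=[
    [0, 0, 2],
    [0, 0, 3.5],
    [-0.5, 0, 3.5],
    [-1, 0, 3.5],
    [-1.3, 0, 3.5],
  ],
  rot=[
    [0, 0, 0],
    [0, 0, 0],
    [0, 0, 0],
    [0, 0, 0],
    [0, 0, 0],
  ],
)

```text
clock: 19.88
eef_pos: [0.5783, -0.1078, 0.0753]
tool_rot: [0.001, -0.029, 1.0, -0.0]
contact_force: [0.1, -0.2, 0.6]
gripper_width: 0.0005
grip_force: 0.0
```

Call:
drive_tool(
  jaw=[1, 1, 1, 1, 1],
  dp=[
    [-0.15, 0, 0],
    [-0.3, 0, 0],
    [-0.45, 0, 0],
    [-0.6, 0, 0],
    [-0.75, 0, 0],
  ],
  rot=[
    [0, 0, 0],
    [0, 0, 0],
    [0, 0, 0],
    [0, 0, 0],
    [0, 0, 0],
  ],
)

```text
clock: 20.5
eef_pos: [0.5836, -0.1076, 0.0742]
tool_rot: [-0.001, -0.028, 1.0, 0.0]
contact_force: [-15.1, -0.0, 10.9]
gripper_width: 0.0004
grip_force: 7.2
```

Call:
drive_tool(
  jaw=[1, 1, 1, 1, 1],
  dp=[
    [0.5, 0, 0],
    [1.2, 0, -0.5],
    [1.5, 0, -5],
    [1.5, 0, -11],
    [1.5, 0, -17],
  ],
  rot=[
    [0, 0, 0],
    [0, 0, 0],
    [0, 0, 0],
    [0, 0, 0],
    [0, 0, 0],
  ],
)

```text
clock: 21.12
eef_pos: [0.5693, -0.1083, 0.2467]
tool_rot: [0.0, -0.028, 1.0, -0.0]
contact_force: [-0.1, 0.0, 0.8]
gripper_width: 0.001
grip_force: 0.0
```

Call:
drive_tool(
  jaw=[1, 1, 1, 1, 1],
  dp=[
    [0, 0, -5],
    [2, 0, -9],
    [6, 0, -9],
    [8, 0, -9],
    [8, 0, -9],
  ],
  rot=[
    [0, 0, 0],
    [0, 0, 0],
    [0, 0, 0],
    [0, 0, 0],
    [0, 0, 0],
  ],
)

```text
clock: 21.75
eef_pos: [0.489, -0.1131, 0.3353]
tool_rot: [0.001, -0.028, 1.0, 0.0]
contact_force: [0.7, 0.0, 0.3]
gripper_width: 0.0007
grip_force: 0.0
```

Run:
```python
from h import *
im,d,W=cloud('top');hsv=cv2.cvtColor(im,cv2.COLOR_RGB2HSV)
k=(d>0)&(hsv[...,2]<70)&(abs(W[...,2]-.18)<.004)&(abs(W[...,0]-.7)<.07)&(abs(W[...,1]+.1)<.07)
print('disc',cv2.minEnclosingCircle((W[k][:,:2]*1000).astype(np.float32)))
im,d,W=cloud('wrist');hsv=cv2.cvtColor(im,cv2.COLOR_RGB2HSV)
r=((hsv[...,0]<4)|(hsv[...,0]>176))&(hsv[...,1]>180)&(abs(W[...,2]-.04)<.025)&(d>0)
print('pad',r.sum(),W[r].mean(0));print(state()['contact_force'],job_done())
```

```text
disc ((708.6465454101562, -99.98956298828125), 47.27333068847656)
pad 709 [ 0.56438522 -0.10996782  0.05062287]
the job is handed in; nothing more can be done
[ 0.44672687 -0.11516526 -0.83941319] None
```

The job is handed in at about 22 s of the 64 s limit; no verdict came back. By measurement the cap rested at its first stop and now sits at about 1.67 rad, sprung up; the tray is home (about 129 mm of travel), the lever is back up, and the scope, jars and drive showed no shift beyond measurement noise.

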